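# Fish the clamp ring out of the gap between the tubs

### The arm

A 6-joint arm with a two-finger parallel gripper is mounted at the origin on the work surface; the furniture and walls round the work are solid. World frame = base frame: x ahead of the robot, y to its left, z up, the work surface at z = 0. Lengths are in m, angles in rad, forces in N, time in s.
With the tool pointing down it reaches from about 0.3 to 0.875 m from the base axis. Payload 6.4 kg.
Tool frame: the origin (TCP) lies at the very end of the fingers, on their centre line; the grasp point (between the pads) lies 19 mm behind it; z points along the fingers, y is the line along which they close (so a half turn about z gives the same grasp; the last joint's range is limited). The gripper opens to 85 mm and grips with 20 to 120 N. Pads are 22 mm wide; open, the fingers measure 114 mm over their backs; the gripper's body (76 mm by 85 mm) begins 54 mm behind the grasp point. The pads swing forward as they close: fully open they stand 13 mm farther back than shut.
Start: joints at [-1.452, 0.181, 1.607, -0, 1.354, -0.206], TCP at [0.184, -0.545, 0.231] pointing down, gripper open.
Joint ranges: [-2.99, 2.99], [-0.89, 2.07], [0.3, 2.58], [-1.14, 4.28], [0, 2.63], [-3.12, 3.12]. Speed limits (rad/s): [2.57, 2.57, 3.01, 3.14, 3.14, 3.14].

### API

Orientations are given as a unit quaternion [w, x, y, z].
In Python, from bench import get_obs, optics, workorder gives the robot as it stands.
- The arm moves only by the shell command python3 -m jog 'ROWS'. ROWS is a JSON list of rows, 1 to 10 of them, each of 7 numbers: dx, dy, dz in m, then a rotation vector rx, ry, rz in rad, then the opening from 0.0 (shut) to 1.0 (fully open); each row is the pose to reach, as a shift and turn from the pose commanded when the command began, along the tool's axes at that moment; what a row does not reach only later rows make up. A row lasts 1/8 s, in which the tool goes at most 0.0625 m and 0.188 rad, less where a joint would pass 70% of its speed; a pose out of reach is approached as far as the arm can. The fingers move at their own pace and stop on an object; the grip force is fixed at half the most. Time passes only in rows, so rows that do not move let the fingers close. It prints the time, the measured TCP pose, the force, the opening and the grip force at its end.
- get_obs(): the state, without advancing time (a new reading comes with each control period).
- optics.camera(name): name is "scene" or "top" or "wrist"; returns (picture, depth): 384x512x3 uint8, blue, green, red; 384x512 float32, m along the optical axis (not along the pixel's ray), 0 where there is no reading.
- optics.camera_params(name): a dict with "fovy" (degrees; the focal length in pixels is half the picture's height over the tangent of half this angle, whatever the lens; pixels are square), "cx", "cy" (the principal point, pixels), "dist" ([k1, k2, p1, p2, k3] as OpenCV has them; the pictures are not rectified), "view" (4x4, takes a point from world to camera coordinates). Camera axes: x right, y up, looking along -z (the intrinsics and any distortion apply to the point x, -y, -z); pixel columns grow to the right and rows downward; lengths in m; the calibration is good to about 2 mm. A picture is of the moment at which its call begins: read the wrist's pose just before it. camera_params takes no time and is no camera call; for the wrist camera it gives the pose at the moment of the call.
- workorder.hand_in(): hands the job in; it is judged then, once.
The state is a dict: "time_s": time; "q": joint angles; "dq": joint speeds; "joint_efforts": joint torques, N m; "eef_pos": TCP position; "eef_rot": TCP orientation; "wrist_force": force on the tool from outside, world axes, zero at the start; "torque": the same for the moment, N m; "opening": opening from 0.0 (shut) to 1.0 (fully open); "grasp_force": force on a finger pad.
Only numpy, scipy, OpenCV 4.12 (cv2) and the standard library are available. Lean on these libraries where they do the work, as an engineer would, in place of code of your own. Each camera call takes 0.05 s, during which the arm holds its last target. There are 200 camera calls.

### The job

The orange clamp ring has slid into the narrow gap between the two storage tubs. Take the steel hook off its rest, put its tip into the ring and draw the ring out along the crumb tray until it lies flat just in front of the tubs, wholly clear of them, then hang the hook back on its rest. The tray is bent up towards the front, nobody knows how much: feel your way along it with light pressure, never over 15 N on tray or tubs; do not touch the ring with the fingers, and leave the jam jar and the bell where they stand.

Things in the scene. Friction and masses are not known exactly. Their poses are not given: they have to be found in the camera images.
- hook: Loose hand hook, hanging upright on the rest. Origin at the middle of its wooden handle, 16 x 16 mm square, 70 mm tall (along z). At z -35 to -40 mm a 36 x 36 mm steel collar. Below it an 8 mm round steel rod goes down to z -140, bends to run 55 mm along the hook's own +x (the foot; underside at z -144), then down to the tip at z -160. 0.12 kg. Held by the handle its tip gives about 1 mm per 8 N.
- hook_tip (a point): Lowest point of the hook's rounded 8 mm thick tip, at (55, 0, -160) mm in the hook's frame; same axes.
- rest: Fixed rest for the hook, origin on the worktop under its seat. A post (own x +48 mm) carries two level tines, tops at 160 mm, with an 18 mm slot between them, open to own -x (towards the robot). Tines end at x -26 mm with lips 4 mm high. The collar sits on the tines, the rod in the slot: lift the hook 8 mm or more, draw it 60 mm along -x; hang it up in reverse.
- rest_seat (a point): Where the hook's origin is when it hangs on the rest: 200 mm above the origin of the rest, same axes. The hook's foot then points about along the rest's own -y.
- bins: Two fixed white storage tubs with wooden lids, 160 mm long (x -80 to +80), 100 mm high (lid knobs to 112), a gap 48 mm wide between them. Origin on the worktop in the middle of the gap; own +x runs into the gap: open mouth at x -80, closed back at x +72 mm. A wire rack lies across the lids over x -3 to +78 at 100 to 107 mm height; for x below -3 the gap is open above.
- gap_mouth (a point): Middle of the gap's mouth at worktop height: (-80, 0, 0) mm in the frame of the tubs, same axes.
- clamp_ring: Loose flat orange plastic ring, 40 mm outside and 24 mm inside diameter, 4 mm thick, lying flat on the tray's level part under the wire rack. Origin at the centre of its underside, z up. About 0.03 kg.
- jam_jar: Bystander: loose jam jar with a green lid, 62 mm wide, 86 mm tall, origin at the centre of its underside.
- bell: Bystander: loose silver service bell, 80 mm wide, 60 mm tall, origin at the centre of its underside.
- tray_bend (a point): Bend in the steel crumb tray, 46 mm wide, that is the gap's floor; at the tubs' origin, 6 mm above the worktop, axes of the tubs. Behind it (x 0 to +72 mm) the tray is level, top at 6 mm. From it the tray rises straight to its front edge, which sticks out to x -143 mm. That slope differs each time, 0.01 to 0.17 rad, is not measured and stays fixed: a hard surface, to be felt for.

How it is judged:
By the outcome, as a careful person would: the job done as asked, in the order asked, and still so for the second after the job is handed in, with the robot touching nothing.
It also fails if it takes over 64 s, if anything falls off the work surface, if the arm or the gripper's body presses on something with over 40 N, if the wrist force passes 120 N, or if a joint passes its speed limit or range.

## Working session

There is one attempt and no reset: what is moved stays moved. The work goes in short steps, Python scripts to look and compute and a shell command to move; the robot and the scene stay as the last step left them, time stands still between calls to the robot, and variables do not carry over. Pictures are saved under pics/ and viewed, at most 13 in all, crops included, and the job is handed in when it is done.

```bash
ls; mkdir -p pics; cat > h.py <<'E'
import numpy as np,cv2
from bench import get_obs,optics
from scipy.spatial.transform import Rotation as R
def cam(n):
    p=optics.camera_params(n); im,d=optics.camera(n); return im,d,p
def K(p):
    f=192/np.tan(np.radians(p["fovy"])/2); return np.array([[f,0,p["cx"]],[0,f,p["cy"]],[0,0,1.]])
def ray(p,uv):
    uv=np.array(uv,float).reshape(-1,1,2)
    n=cv2.undistortPoints(uv,K(p),np.array(p["dist"],float)).reshape(-1,2)
    V=np.linalg.inv(np.array(p["view"])); d=np.c_[n[:,0],-n[:,1],-np.ones(len(n))]@V[:3,:3].T
    return V[:3,3],d   # d has unit optical depth
def onz(p,uv,z):
    o,d=ray(p,uv); return o+d*((z-o[2])/d[:,2])[:,None]
def pts(p,d,uv):
    o,r=ray(p,uv); uv=np.array(uv,int).reshape(-1,2); return o+r*d[uv[:,1],uv[:,0]][:,None]
def proj(p,X):
    X=np.array(X,float).reshape(-1,3); V=np.array(p["view"]); c=X@V[:3,:3].T+V[:3,3]
    return cv2.projectPoints(c*[1,-1,-1],np.zeros(3),np.zeros(3),K(p),np.array(p["dist"],float))[0].reshape(-1,2)
def rot(q): return R.from_quat([q[1],q[2],q[3],q[0]])
E
python3 - <<'E'
from h import *
o=get_obs();print(o)
for n in("scene","top","wrist"):
    im,d,p=cam(n);cv2.imwrite(f"pics/{n}0.png",im);np.savez(f"{n}0.npz",im=im,d=d,**{k:np.array(v) for k,v in p.items()});print(n,p["fovy"],p["dist"],np.linalg.inv(np.array(p["view"]))[:3].round(3).tolist())
a=cv2.imread("pics/scene0.png");b=cv2.imread("pics/top0.png")
E
```

```text
pics
{'time_s': 0.0, 'q': array([-1.45228836e+00,  1.81535118e-01,  1.60801660e+00,  9.99169865e-06,
        1.35381497e+00, -2.06252912e-01]), 'dq': array([-0.0005742 ,  0.00039221, -0.00039307,  0.00018718, -0.00021844,
       -0.00095406]), 'joint_efforts': array([ 8.75640671e-05, -4.44869006e+01, -3.51336908e+01, -2.06644281e-04,
        8.84516659e-03,  1.84827871e-05]), 'eef_pos': array([ 0.18344981, -0.54435921,  0.23038334]), 'eef_rot': array([-8.85951192e-04,  9.86845026e-01,  1.61666658e-01,  4.37762744e-05]), 'wrist_force': array([-0.26326471,  0.2403539 , -0.24320117]), 'torque': array([ 0.00354182, -0.05971099, -0.0396157 ]), 'grasp_force': 0.0, 'opening': 0.9973329915556579}
scene 45.41042905565587 [-0.12114365  0.          0.          0.          0.        ] [[-0.735, 0.495, -0.464, -0.177], [-0.678, -0.554, 0.483, 0.653], [-0.018, 0.67, 0.742, 1.195]]
top 48.934093235938086 [-0.01728633  0.          0.          0.          0.        ] [[0.023, 0.998, -0.061, 0.38], [-1.0, 0.023, 0.01, 0.005], [0.011, 0.061, 0.998, 1.242]]
wrist 59.62320530240675 [-0.06779992  0.          0.          0.          0.        ] [[0.319, 0.897, 0.305, 0.261], [-0.948, 0.302, 0.1, -0.519], [-0.002, -0.322, 0.947, 0.374]]
```

View pics/top0.png

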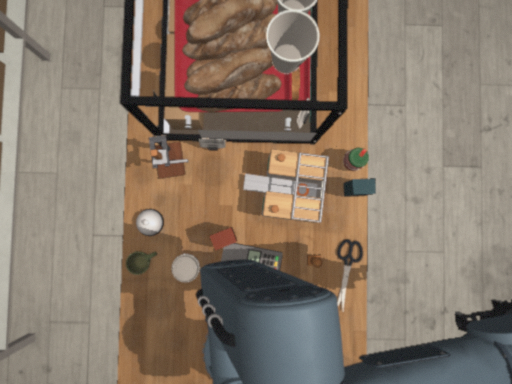

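View pics/scene0.png

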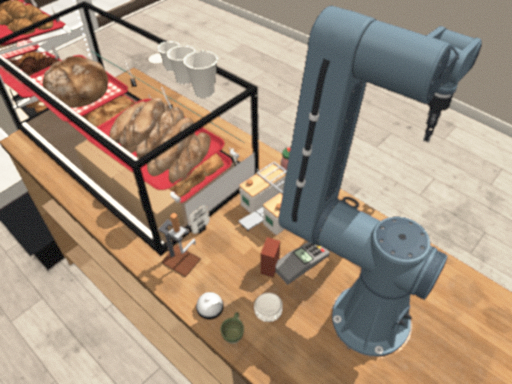

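The top picture shows the tubs round (297,187), with the tray sticking out left (+y) at (245-293,185), the rest and hook at (168,157), the bell at (149,222) and the jar at (357,158). The scene picture shows the rest and hook at (178,240) and the tubs at (265,195). Next, enlarged crops.

```bash
python3 - <<'E'
from h import *
a=np.load("top0.npz")["im"][125:245,125:385];b=np.load("scene0.npz")["im"][140:290,140:340]
a=cv2.resize(a,None,fx=3,fy=3,interpolation=3);
cv2.imwrite("pics/topc.png",a);cv2.imwrite("pics/scenec.png",cv2.resize(b,None,fx=4,fy=4,interpolation=3))
E
```

```text
(no output)
```

View pics/topc.png

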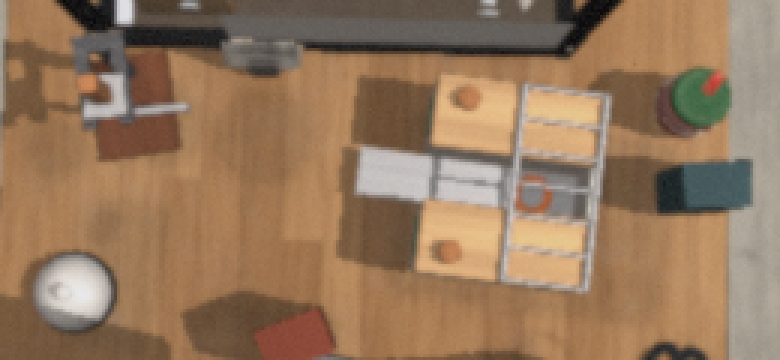

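View pics/scenec.png

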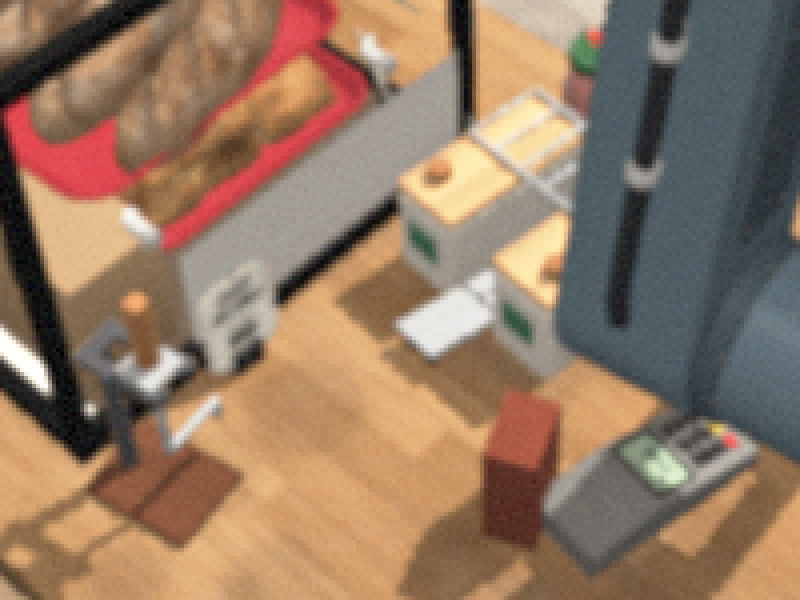

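Both crops are sharp enough to work from. In the top crop, the hook's foot runs from (125,110) to (188,106), the ring shows at (535,195) under the rack, and the tray runs from (357,172) to (503,185). The rest's post is at (100,60).

```bash
python3 - <<'E'
from h import *
def load(n):
    z=np.load(n+"0.npz");return z["im"],z["d"],{k:z[k] for k in("fovy","cx","cy","dist","view")}
for n in("top","scene"):
    im,d,p=load(n);vv,uu=np.mgrid[0:384,0:512];P=pts(p,d,np.c_[uu.ravel(),vv.ravel()]).reshape(384,512,3);P[d==0]=np.nan
    np.save(n+"P.npy",P)
    b,g,r=[im[...,i].astype(int) for i in range(3)]
    x,y,z=P[...,0],P[...,1],P[...,2]
    box=lambda x0,x1,y0,y1,z0,z1:(x>x0)&(x<x1)&(y>y0)&(y<y1)&(z>z0)&(z<z1)
    print(n,"table z",np.nanmedian(z[box(.35,.6,.0,.2,-.03,.03)]))
    m=box(.35,.62,-.3,.02,.088,.104); q=P[m]; print("lids",m.sum(),cv2.minAreaRect(q[:,:2].astype(np.float32)),np.median(q[:,2]))
    m=box(.35,.62,-.1,.06,.003,.05)&(abs(r-b)<30)&(g>130);q=P[m];print("tray",m.sum(),cv2.minAreaRect(q[:,:2].astype(np.float32)) if len(q)>5 else 0)
    if len(q)>5: print(np.c_[np.linalg.lstsq(np.c_[q[:,:2],np.ones(len(q))],q[:,2],rcond=None)[0]].T)
    m=box(.4,.64,.15,.4,.145,.26); q=P[m]; print("rest high",m.sum(),cv2.minAreaRect(q[:,:2].astype(np.float32)) if len(q)>5 else 0, np.nanpercentile(q[:,2],[5,50,95]) if len(q) else 0)
    m=box(.4,.64,.15,.4,.18,.26); q=P[m]; print("handle",m.sum(),q.mean(0) if len(q) else 0,q[:,2].max() if len(q) else 0)
    m=(r>150)&(g<110)&(b<90)&box(.3,.6,-.25,.0,-.03,.12);print("ring",m.sum(),P[m].mean(0) if m.any() else 0)
    m=box(.4,.64,.1,.3,.02,.07)&(abs(r-b)<40);print("foot",m.sum(),P[m][:12].round(3).tolist())
    m=box(.56,.9,-.3,.4,.03,.6);q=P[m];print("case min x by z",[(h,np.nanpercentile(x[m&(abs(z-h)<.02)],1).round(3)) for h in(.05,.1,.2,.3,.4) if (m&(abs(z-h)<.02)).any()])
E
```

```text
top table z 0.0008418233167051259
lids 2456 ((0.4974808692932129, -0.1397516131401062), (0.23707842826843262, 0.3163529932498932), 0.027325090020895004) 0.10029085273953597
tray 534 ((0.4881889522075653, -0.045390475541353226), (0.10868319869041443, 0.046346552670001984), 87.29296875)
[[-0.00739635  0.1452731   0.02934694]]
rest high 682 ((0.5797710418701172, 0.19829896092414856), (0.12489234656095505, 0.11668938398361206), 10.779854774475098) [0.15547539 0.16504953 0.23967202]
handle 235 [0.58819289 0.22350552 0.21630614] 0.2599194018676598
ring 40 [ 0.46856038 -0.15835725  0.01428904]
foot 645 [[0.639, 0.219, 0.069], [0.639, 0.216, 0.069], [0.639, 0.213, 0.068], [0.639, 0.211, 0.068], [0.639, 0.205, 0.069], [0.64, 0.202, 0.068], [0.639, 0.218, 0.055], [0.639, 0.215, 0.057], [0.64, 0.213, 0.054], [0.64, 0.21, 0.053], [0.64, 0.207, 0.055], [0.639, 0.204, 0.057]]
case min x by z [(0.05, np.float64(0.573)), (0.1, np.float64(0.56)), (0.2, np.float64(0.61)), (0.3, np.float64(0.61)), (0.4, np.float64(0.609))]
scene table z 0.0017867304700882602
lids 911 ((0.5480304956436157, -0.1547807604
[... 246 characters left out ...]
8]]
rest high 712 ((0.578497052192688, 0.19899709522724152), (0.12693320214748383, 0.11548769474029541), 10.127045631408691) [0.15259052 0.16891936 0.24082487]
handle 315 [0.58433125 0.23367577 0.21365464] 0.2587849729972721
ring 3 [ 0.45730705 -0.05569942  0.07190678]
foot 423 [[0.601, 0.108, 0.07], [0.599, 0.105, 0.069], [0.598, 0.102, 0.067], [0.595, 0.1, 0.067], [0.598, 0.107, 0.066], [0.599, 0.102, 0.061], [0.596, 0.101, 0.062], [0.617, 0.129, 0.066], [0.599, 0.114, 0.067], [0.598, 0.111, 0.065], [0.598, 0.107, 0.061], [0.597, 0.104, 0.059]]
case min x by z [(0.05, np.float64(0.568)), (0.1, np.float64(0.561)), (0.2, np.float64(0.609)), (0.3, np.float64(0.609)), (0.4, np.float64(0.607))]
```

```bash
python3 -m jog '[[0.41,-0.49,-0.1,0,0,-2.817,1],[0.41,-0.49,-0.1,0,0,-2.817,1],[0.41,-0.49,-0.1,0,0,-2.817,1],[0.41,-0.49,-0.1,0,0,-2.817,1],[0.41,-0.49,-0.1,0,0,-2.817,1],[0.41,-0.49,-0.1,0,0,-2.817,1],[0.41,-0.49,-0.1,0,0,-2.817,1],[0.41,-0.49,-0.1,0,0,-2.817,1],[0.41,-0.49,-0.1,0,0,-2.817,0.6],[0.41,-0.49,-0.1,0,0,-2.817,0.6]]'
cat > st.py <<'E'
# usage: st.py x y z yaw : tool-frame shift and turn to reach that pose pointing down (world), from measured pose
import sys
from h import *
o=get_obs();r=rot(o["eef_rot"]);p=o["eef_pos"]
yaw=np.arctan2(r.as_matrix()[1,0],r.as_matrix()[0,0])
print("t",o["time_s"],"pos",p.round(4),"yaw",yaw.round(4),"z",r.as_matrix()[:,2].round(4),"F",o["wrist_force"].round(2),"open",round(o["opening"],3),"grip",round(o["grasp_force"],1),"q",np.round(o["q"],2))
if len(sys.argv)>4:
    t=np.array([float(a) for a in sys.argv[1:5]]);T=R.from_euler("ZX",[t[3],np.pi])
    print("shift",r.inv().apply(t[:3]-p).round(4),"turn",(r.inv()*T).as_rotvec().round(4))
E
python3 st.py 0.42 0.05 0.33 3.1416
```

```text
time_s: 1.4
eef_pos: [0.4082, 0.0324, 0.3284]
eef_rot: [0.001, 0.451, 0.893, 0.0]
wrist_force: [1.2, -0.8, -0.4]
opening: 0.61
grasp_force: 0.0
t 1.4 pos [0.4082 0.0324 0.3284] yaw 2.206 z [ 1.e-03 -4.e-04 -1.e+00] F [ 1.23 -0.83 -0.37] open 0.61 grip 0.0 q [-0.21 -0.28  1.86 -0.    1.57 -0.85]
shift [ 0.0071  0.02   -0.0016] turn [ 1.000e-04  1.100e-03 -9.356e-01]
```

```bash
python3 -m jog '[[0.007,0.02,0,0,0,-0.936,0.6],[0.007,0.02,0,0,0,-0.936,0.6],[0.007,0.02,0,0,0,-0.936,0.6],[0.007,0.02,0,0,0,-0.936,0.6],[0.007,0.02,0,0,0,-0.936,0.6],[0.007,0.02,0,0,0,-0.936,0.6],[0.007,0.02,0,0,0,-0.936,0.6]]' >/dev/null
python3 st.py; python3 - <<'E'
from h import *
im,d,p=cam("wrist");np.savez("wrist1.npz",im=im,d=d,**{k:np.array(v) for k,v in p.items()})
cv2.imwrite("pics/wrist1.png",cv2.resize(im,(800,600),interpolation=3))
t,td,tp=cam("top");np.savez("top1.npz",im=t,d=td,**{k:np.array(v) for k,v in tp.items()})
E
```

```text
t 2.275 pos [0.4199 0.0478 0.3279] yaw 3.1321 z [-2.e-04  1.e-04 -1.e+00] F [ 1.1  -0.56  0.14] open 0.603 grip 0.0 q [-0.17 -0.25  1.83  0.    1.56 -1.73]
```

View pics/wrist1.png

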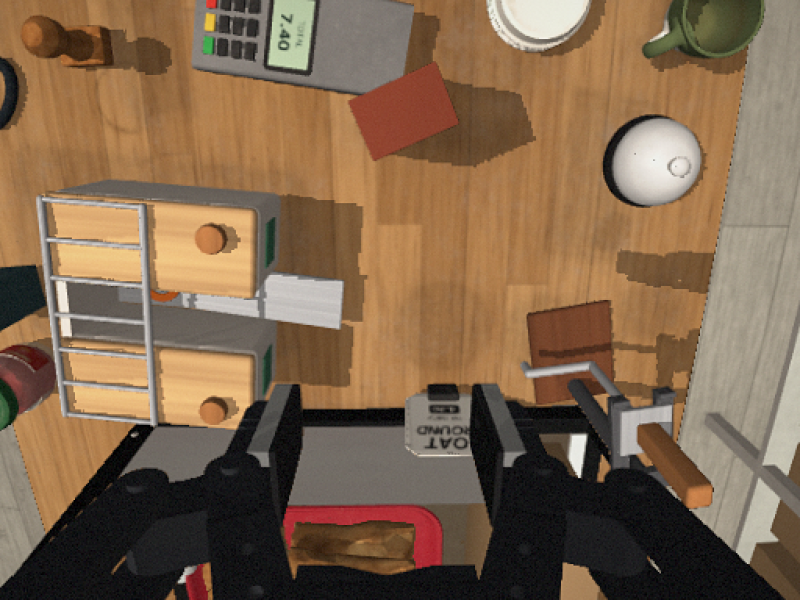

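The wrist picture shows the following, in 800x600 pixels:
- **Tubs:** lids round (205,250) and (205,385), with the mouth edge at x≈255.
- **Tray:** its front edge is at (342,305).
- **Ring:** an orange arc at (165,295), under the rack.
- **Hook:** foot from (590,365) to the tip at (527,370), handle top at (698,493).

```bash
cat > m1.py <<'E'
from h import *
def load(n):
    z=np.load(n+".npz");return z["im"],z["d"],{k:z[k] for k in("fovy","cx","cy","dist","view")}
def cloud(n):
    im,d,p=load(n);vv,uu=np.mgrid[0:384,0:512];P=pts(p,d,np.c_[uu.ravel(),vv.ravel()]).reshape(384,512,3);P[d==0]=np.nan;return im,d,p,P
E
python3 - <<'E'
from m1 import *
for n in("wrist1","top1","top0"):
    im,d,p,P=cloud(n);x,y,z=P[...,0],P[...,1],P[...,2]
    b,g,r=[im[...,i].astype(int) for i in range(3)]
    box=lambda x0,x1,y0,y1,z0,z1:(x>x0)&(x<x1)&(y>y0)&(y<y1)&(z>z0)&(z<z1)
    print(n,"table",np.nanmedian(z[box(.4,.5,.05,.15,-.02,.02)]).round(4))
    m=(box(.36,.62,-.25,.02,.094,.106)&(r-b>60)).astype(np.uint8);m=cv2.morphologyEx(m,cv2.MORPH_CLOSE,np.ones((7,7)))
    k,l,s,c=cv2.connectedComponentsWithStats(m)
    for i in range(1,k):
        if s[i,4]>150:
            q=P[(l==i)&box(.36,.62,-.3,.1,.09,.108)];print(" lid",len(q),cv2.minAreaRect(q[:,:2].astype(np.float32)),np.median(q[:,2]).round(4))
    m=box(.38,.6,-.2,.06,.003,.06)&(abs(r-b)<35)&(g>130);q=P[m]
    if len(q)>20:
        k,l,s,c=cv2.connectedComponentsWithStats(m.astype(np.uint8));i=1+np.argmax(s[1:,4]);q=P[l==i]
        print(" tray",len(q),cv2.minAreaRect(q[:,:2].astype(np.float32)),"zfit",np.linalg.lstsq(np.c_[q[:,:2]-[.47,0],np.ones(len(q))],q[:,2],rcond=None)[0],q[:,1].max())
    m=(r>140)&(r-g>70)&box(.38,.56,-.2,.0,-.01,.04);print(" ring",m.sum(),P[m].mean(0) if m.any() else 0,cv2.minAreaRect(P[m][:,:2].astype(np.float32)) if m.any() else 0)
    m=box(.5,.62,.18,.3,.226,.245)&(r-b>50);q=P[m];print(" handle top",len(q),q.mean(0) if len(q) else 0,cv2.minAreaRect(q[:,:2].astype(np.float32)) if len(q) else 0)
    m=box(.5,.62,.18,.3,.158,.170)&(abs(r-b)<40);q=P[m];print(" collar/tines",len(q),cv2.minAreaRect(q[:,:2].astype(np.float32)) if len(q) else 0)
    m=box(.5,.62,.1,.27,.045,.08)&(abs(r-b)<40);q=P[m];print(" foot",len(q),cv2.minAreaRect(q[:,:2].astype(np.float32)) if len(q) else 0,cv2.fitLine(q[:,:2].astype(np.float32),cv2.DIST_HUBER,0,.01,.01).ravel() if len(q)>3 else 0)
    m=box(.45,.65,.1,.3,.002,.03)&(r-b>30)&(r<130);q=P[m];print(" base",len(q),cv2.minAreaRect(q[:,:2].astype(np.float32)) if len(q) else 0)
E
```

```text
wrist1 table 0.001
 lid 6798 ((0.41972559690475464, -0.12812647223472595), (0.15813152492046356, 0.06927336752414703), 83.88140869140625) 0.1009
 lid 5200 ((0.5321264266967773, -0.1388208568096161), (0.15549007058143616, 0.07136208564043045), 81.57860565185547) 0.1007
 tray 1464 ((0.48590996861457825, -0.029769618064165115), (0.07297362387180328, 0.052043695002794266), 82.50511932373047) zfit [-0.00540523  0.13635163  0.02603079] 0.008051327457468463
 ring 72 [ 0.48664026 -0.16250244  0.01082929] ((0.4866698384284973, -0.1615353375673294), (0.024318674579262733, 0.008971912786364555), 85.07498168945312)
 handle top 374 [0.5349467  0.22273176 0.23323365] ((0.5368626117706299, 0.22400040924549103), (0.016307877376675606, 0.015259293839335442), 11.55050277709961)
 collar/tines 1171 ((0.5510752201080322, 0.22714084386825562), (0.08121008425951004, 0.04423569515347481), 9.81124210357666)
 foot 737 ((0.567838191986084, 0.17845435440540314), (0.1472623348236084, 0.08360318094491959), 81.44537353515625) [ 0.4415196  -0.8972516   0.55974185  0.17432322]
 base 2641 ((0.5552903413772583, 0.2392
[... 1502 characters left out ...]
1543  0.02561632] 0.009757490601017979
 ring 4 [ 0.46989515 -0.17737778  0.00954555] ((0.46902215480804443, -0.17755292356014252), (0.0015789533499628305, 0.012302754446864128), 76.0266342163086)
 handle top 48 [0.5399585  0.22719083 0.23412679] ((0.5711674094200134, 0.2396121472120285), (0.08946962654590607, 0.015896568074822426), 21.38429832458496)
 collar/tines 345 ((0.5657106637954712, 0.23090079426765442), (0.10814119130373001, 0.04435497149825096), 9.66910171508789)
 foot 136 ((0.5759012699127197, 0.18216848373413086), (0.16238771378993988, 0.08309056609869003), 89.05685424804688) [ 0.59964144 -0.8002688   0.58784664  0.13701972]
 base 635 ((0.5669692158699036, 0.19944600760936737), (0.11644759029150009, 0.19839446246623993), 16.485990524291992)
  return np.nanmean(a, axis, out=out, keepdims=keepdims)
```

```bash
python3 - <<'E'
from m1 import *
bo=np.array([.477,-.1335]);a=np.radians(-95.8);ex=np.array([np.cos(a),np.sin(a)]);ey=np.array([-ex[1],ex[0]])
B=lambda X:np.c_[(X[:,:2]-bo)@ex,(X[:,:2]-bo)@ey].round(4)
for n in("wrist1","top0"):
    im,d,p,P=cloud(n);hsv=cv2.cvtColor(im,cv2.COLOR_BGR2HSV);H,S,V=[hsv[...,i].astype(int) for i in range(3)]
    c=proj(p,[[*(bo+ex*.03),.01]])[0]
    vv,uu=np.mgrid[0:384,0:512]
    m=(H<14)&(S>120)&(V>90)&(np.hypot(uu-c[0],vv-c[1])<(40 if n=="wrist1" else 18))
    X=onz(p,np.c_[uu[m],vv[m]],.009);b=B(X);m2=abs(b[:,1])<.024;b=b[m2]
    print(n,m.sum(),"ring bins x",b[:,0].min(),b[:,0].max(),"y",b[:,1].min(),b[:,1].max())
    # minimal circle
    if len(b)>5:print(cv2.minEnclosingCircle(b.astype(np.float32)))
    b_,g,r=[im[...,i].astype(int) for i in range(3)]
    # mouth edge of the lids
    q=P[(P[...,2]>.094)&(P[...,2]<.106)&(r-b_>60)&(abs(P[...,0]-.477)<.1)&(abs(P[...,1]+.13)<.12)];b=B(q)
    for s in(-1,1):
        t=b[(b[:,1]*s>.03)&(b[:,1]*s<.09)];print(" lid side",s,"x",np.percentile(t[:,0],[.3,99.7]),)
        for lo in(-.075,-.05,-.03):
            t=b[(b[:,1]*s>.01)&(abs(b[:,0]-lo)<.01)];print("   inner/outer y at",lo,np.percentile(t[:,1]*s,[.5,99.5]))
    q=P[(P[...,2]>.003)&(P[...,2]<.06)&(abs(r-b_)<35)&(g>130)&(abs(P[...,0]-.487)<.04)&(P[...,1]>-.05)&(P[...,1]<.04)];b=B(q);print(" tray front",np.percentile(b[:,0],[.5,1,2]),"y",np.percentile(b[:,1],[1,99]))
im,d,p,P=cloud("wrist1")
X=onz(p,np.array([[588,362],[525,370],[605,374]])*.64,.06);print("foot ends",X,np.degrees(np.arctan2(*(X[1]-X[0])[1::-1])))
for z in(.04,.05):print("tip if z",z,onz(p,np.array([[527,374]])*.64,z))
E
```

```text
wrist1 175 ring bins x 0.0154 0.041 y 0.0075 0.018
((0.028200000524520874, 0.010350000113248825), 0.013047683984041214)
 lid side -1 x [-0.0782  0.0742]
   inner/outer y at -0.075 [0.025282 0.091259]
   inner/outer y at -0.05 [0.025059 0.091582]
   inner/outer y at -0.03 [0.0256 0.0913]
 lid side 1 x [-0.0777    0.074715]
   inner/outer y at -0.075 [0.0247   0.085564]
   inner/outer y at -0.05 [0.0247725 0.0913275]
   inner/outer y at -0.03 [0.0241555 0.090878 ]
 tray front [-0.1401  -0.13994 -0.1395 ] y [-0.02094  0.0231 ]
top0 36 ring bins x 0.0164 0.0482 y -0.0171 0.0162
((0.030445296317338943, -0.0012165562948212028), 0.017934337258338928)
 lid side -1 x [-0.0790036  0.0699162]
   inner/outer y at -0.075 [0.026727 0.090146]
   inner/outer y at -0.05 [0.025363 0.090922]
   inner/outer y at -0.03 [0.025067 0.090733]
 lid side 1 x [-0.0783351  0.0700351]
   inner/outer y at -0.075 [0.025461 0.091856]
   inner/outer y at -0.05 [0.025375  0.0910875]
   inner/outer y at -0.03 [0.0256125 0.091625 ]
 tray front [-0.141884 -0.141392 -0.140936] y [-0.0212    0.023092]
foot ends [[0.53527847 0.2229393  0.06      ]
 [0.54209913 0.16775067 0.06      ]
 [0.54725892 0.23973572 0.06      ]] -82.95464733064142
tip if z 0.04 [[0.55617856 0.17576056 0.04      ]]
tip if z 0.05 [[0.55109934 0.17279755 0.05      ]]
```

```bash
python3 -m jog '[[-0.05,-0.21,0.06,0,0,0,0.6],[-0.05,-0.21,0.06,0,0,0,0.6],[-0.05,-0.21,0.06,0,0,0,0.6],[-0.05,-0.21,0.06,0,0,0,0.6],[-0.05,-0.21,0.06,0,0,0,0.6]]'
python3 - <<'E'
from m1 import *
im,d,p=cam("wrist");np.savez("wrist2.npz",im=im,d=d,**{k:np.array(v) for k,v in p.items()})
bo=np.array([.4768,-.1355]);a=np.radians(-95.8);ex=np.array([np.cos(a),np.sin(a)]);ey=np.array([-ex[1],ex[0]])
im,d,p,P=cloud("wrist2");hsv=cv2.cvtColor(im,cv2.COLOR_BGR2HSV);H,S,V=[hsv[...,i].astype(int) for i in range(3)]
# rectified picture of plane z=.010 in bins frame: 0.5 mm per px
gx,gy=np.meshgrid(np.arange(-.10,.10,.0005),np.arange(-.04,.04,.0005))
W=np.c_[bo+gx.ravel()[:,None]*ex+gy.ravel()[:,None]*ey,np.full(gx.size,.010)]
uv=proj(p,W).astype(np.float32).reshape(*gx.shape,2);t=cv2.remap(im,uv[...,0],uv[...,1],cv2.INTER_LINEAR)
h=cv2.cvtColor(t,cv2.COLOR_BGR2HSV);m=(h[...,0]<14)&(h[...,1]>130)&(h[...,2]>90)&(abs(gy)<.024)
print("ring x",gx[m].min(),gx[m].max(),"y",gy[m].min(),gy[m].max(),m.sum(),cv2.minEnclosingCircle(np.c_[gx[m],gy[m]].astype(np.float32)))
cv2.imwrite("pics/w2.png",np.vstack([cv2.resize(t,(800,320)),cv2.resize(im[60:260],(800,312))[:280]]))
E
```

```text
time_s: 3.0
eef_pos: [0.4683, -0.1646, 0.2666]
eef_rot: [-0.001, 0.005, 1.0, 0.001]
wrist_force: [-0.1, 0.7, -0.6]
opening: 0.602
grasp_force: 0.0
ring x 0.009500000000000092 0.09950000000000017 y -0.021999999999999985 0.023000000000000055 1839 ((0.05622993782162666, -0.002054495271295309), 0.046839505434036255)
```

View pics/w2.png

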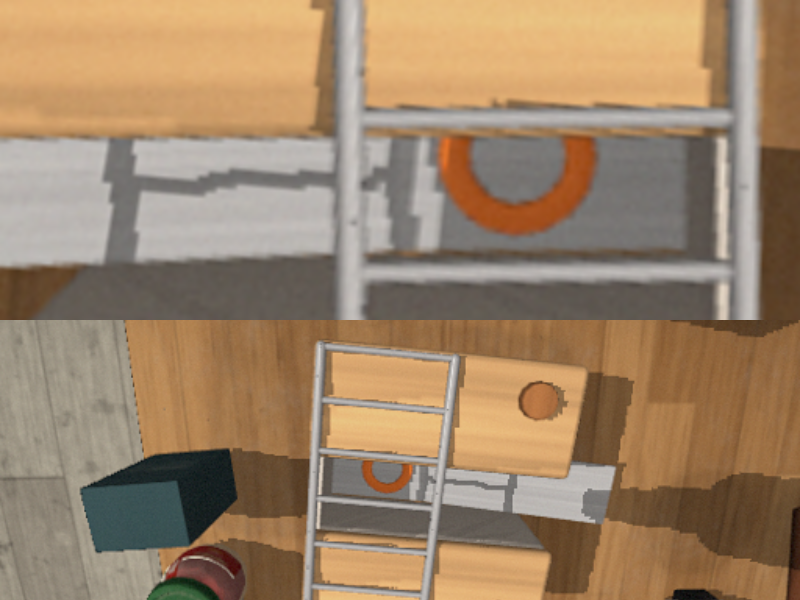

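The rectified strip (4 px/mm) shows the ring from x=440 to 597 with its lowest point at row 235. That puts its centre at about (+29.7, -1) mm in the tubs' frame, and the back wall at px 688 (+72 mm) confirms the frame. Next I go to the hook.

```bash
python3 st.py .537 .2245 .265 3.321
```

```text
t 3.05 pos [ 0.4684 -0.1632  0.2672] yaw 3.1324 z [-0.0014  0.0012 -1.    ] F [-0.19 -0.26  0.24] open 0.595 grip 0.0 q [-0.58 -0.03  1.76  0.    1.41 -2.14]
shift [-0.065   0.3883  0.0026] turn [ 0.0014 -0.0013 -0.1886]
```

```bash
python3 -m jog '[[-0.065,0.388,0.002,0.001,-0.001,-0.189,0.6],[-0.065,0.388,0.002,0.001,-0.001,-0.189,0.6],[-0.065,0.388,0.002,0.001,-0.001,-0.189,0.6],[-0.065,0.388,0.002,0.001,-0.001,-0.189,0.6],[-0.065,0.388,0.002,0.001,-0.001,-0.189,0.6],[-0.065,0.388,0.002,0.001,-0.001,-0.189,0.6],[-0.065,0.388,0.002,0.001,-0.001,-0.189,0.6],[-0.065,0.388,0.002,0.001,-0.001,-0.189,0.6],[-0.065,0.388,0.002,0.001,-0.001,-0.189,0.6]]' >/dev/null
python3 st.py .537 .2245 .184 3.321; python3 - <<'E'
from m1 import *
im,d,p=cam("wrist");np.savez("wrist3.npz",im=im,d=d,**{k:np.array(v) for k,v in p.items()})
im,d,p,P=cloud("wrist3");x,y,z=P[...,0],P[...,1],P[...,2];b,g,r=[im[...,i].astype(int) for i in range(3)]
box=lambda x0,x1,y0,y1,z0,z1:(x>x0)&(x<x1)&(y>y0)&(y<y1)&(z>z0)&(z<z1)
for nm,m in(("handle",box(.5,.58,.19,.26,.228,.245)&(r-b>50)),("collar",box(.5,.62,.18,.3,.155,.172)&(abs(r-b)<40)&(g>100)),("tines",box(.48,.66,.18,.3,.150,.172)&(abs(r-b)<40)),("foot",box(.5,.59,.14,.215,.05,.075)&(abs(r-b)<40))):
    q=P[m];print(nm,len(q),q.mean(0).round(4) if len(q) else 0,cv2.minAreaRect(q[:,:2].astype(np.float32)) if len(q)>3 else 0,cv2.fitLine(q[:,:2].astype(np.float32),cv2.DIST_HUBER,0,.01,.01).ravel() if len(q)>3 else 0)
cv2.imwrite("pics/w3.png",cv2.resize(im,(800,600)))
E
```

```text
t 4.175 pos [0.5357 0.2242 0.2661] yaw -2.9591 z [ 0.0011 -0.0014 -1.    ] F [ 0.4  -0.49  0.89] open 0.601 grip 0.0 q [ 0.19  0.17  1.55 -0.    1.42 -1.56]
shift [-0.0013  0.0002  0.0821] turn [-0.0016  0.0008  0.0031]
handle 724 [0.5356 0.2248 0.2349] ((0.536994993686676, 0.22513875365257263), (0.015615849755704403, 0.015228480100631714), 9.985723495483398) [0.71403164 0.7001135  0.5360031  0.22570622]
collar 1418 [0.5349 0.2244 0.1658] ((0.5521496534347534, 0.22740481793880463), (0.08153262734413147, 0.04065904766321182), 11.471414566040039) [ 0.5885917  -0.8084305   0.5321492   0.22321361]
tines 3814 [0.5539 0.2288 0.1629] ((0.5826196670532227, 0.23207572102546692), (0.14697548747062683, 0.05523769557476044), 4.260982036590576) [0.96875215 0.24803092 0.55392796 0.22881827]
foot 251 [0.5413 0.1864 0.0634] ((0.5415034890174866, 0.1916268765926361), (0.007478800602257252, 0.0477498397231102), 7.558750152587891) [ 0.18096712 -0.98348916  0.54022896  0.1915613 ]
```

View pics/w3.png

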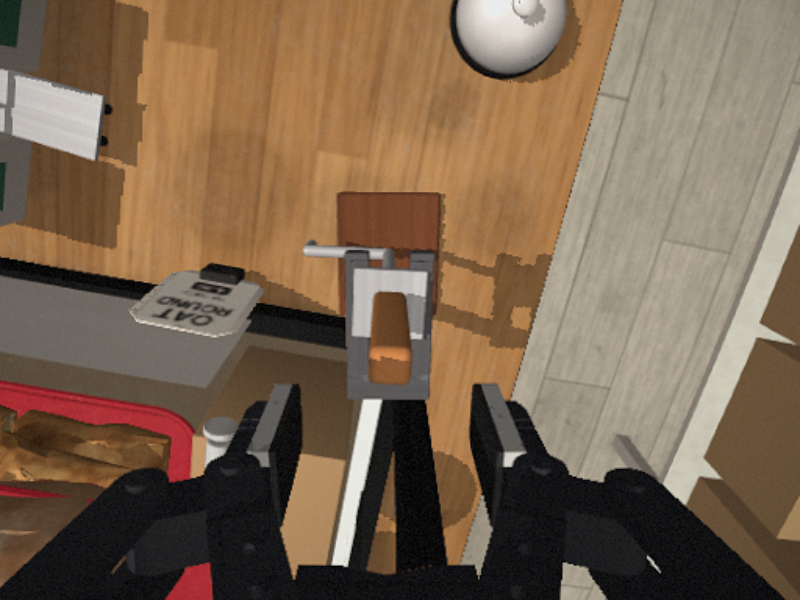

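The rest is square to the tool: handle top at (390,365), midway between the fingers, and the foot runs left from (388,253) to (308,250). Now I go down and grip.

```bash
python3 -m jog '[[-0.001,0.001,0.04,0,0,0.003,0.6],[-0.001,0.001,0.07,0,0,0.003,0.6],[-0.001,0.001,0.082,0,0,0.003,0.6],[-0.001,0.001,0.082,0,0,0.003,0.6],[-0.001,0.001,0.082,0,0,0.003,0.0],[-0.001,0.001,0.082,0,0,0.003,0.0],[-0.001,0.001,0.082,0,0,0.003,0.0],[-0.001,0.001,0.082,0,0,0.003,0.0],[-0.001,0.001,0.082,0,0,0.003,0.0]]' ; python3 st.py
```

```text
time_s: 5.35
eef_pos: [0.5379, 0.2262, 0.1856]
eef_rot: [0.002, -0.09, 0.996, -0.001]
wrist_force: [-1.0, -0.8, 5.6]
opening: 0.176
grasp_force: 59.1
t 5.35 pos [0.5379 0.2262 0.1856] yaw -2.9613 z [ 4.e-03 -6.e-04 -1.e+00] F [-0.98 -0.8   5.62] open 0.176 grip 59.1 q [ 0.2   0.24  1.63 -0.    1.27 -1.55]
```

```bash
python3 -m jog '[[0,0,-0.014,0,0,0,0],[0,0,-0.014,0,0,0,0],[0.03,0,-0.014,0,0,0,0],[0.07,0,-0.014,0,0,0,0],[0.07,0,-0.014,0,0,0,0],[0.07,0,-0.014,0,0,0,0]]'; python3 st.py .4944 .0387 .21 3.040
```

```text
time_s: 6.1
eef_pos: [0.4686, 0.2138, 0.1983]
eef_rot: [0.001, -0.09, 0.996, -0.0]
wrist_force: [-0.2, 0.4, -1.7]
opening: 0.178
grasp_force: 58.6
t 6.1 pos [0.4686 0.2138 0.1983] yaw -2.9614 z [ 2.4e-03 -6.0e-04 -1.0e+00] F [-0.16  0.37 -1.71] open 0.178 grip 58.6 q [ 0.2   0.08  1.79 -0.    1.27 -1.55]
shift [ 0.006  -0.1769 -0.0116] turn [-0.0007  0.0024  0.2818]
```

```bash
python3 -m jog '[[0.006,-0.06,-0.012,-0.001,0.002,0.14,0],[0.006,-0.12,-0.012,-0.001,0.002,0.282,0],[0.006,-0.177,-0.012,-0.001,0.002,0.282,0],[0.006,-0.177,-0.012,-0.001,0.002,0.282,0],[0.006,-0.177,-0.012,-0.001,0.002,0.282,0]]' >/dev/null; python3 st.py .4894 -.0111 .185 3.040
python3 - <<'E'
from m1 import *
im,d,p=cam("top");np.savez("top4.npz",im=im,d=d,**{k:np.array(v) for k,v in p.items()})
im2,d,p=cam("wrist");np.savez("wrist4.npz",im=im2,d=d,**{k:np.array(v) for k,v in p.items()})
cv2.imwrite("pics/w4.png",np.hstack([cv2.resize(im[120:270,180:340],(400,375)),cv2.resize(im2,(400,300)+()) if 0 else cv2.resize(im2[:,100:430],(400,465))[:375]]))
E
```

```text
t 6.725 pos [0.4944 0.0384 0.21  ] yaw 3.0386 z [-1.e-03  6.e-04 -1.e+00] F [ 0.46  0.74 -0.87] open 0.183 grip 59.2 q [-0.16  0.02  1.82  0.    1.3  -1.63]
shift [-0.0002 -0.0498  0.025 ] turn [ 0.0005 -0.001  -0.0014]
```

View pics/w4.png

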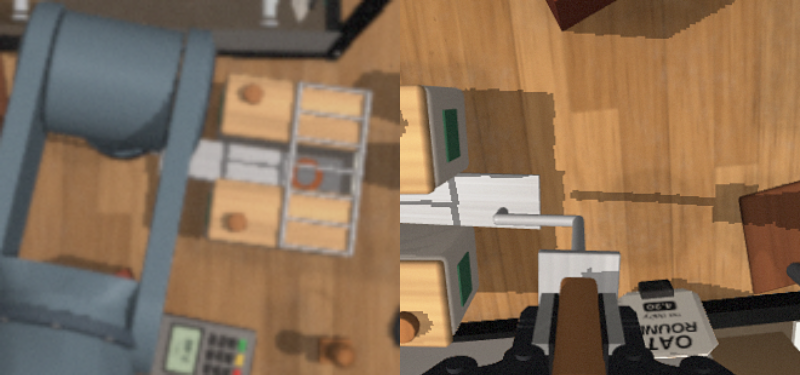

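The right half shows the held hook with its foot from (580,222) to (500,215), over the tray. I check the foot's direction and offset from depth.

```bash
python3 - <<'E'
from m1 import *
bo=np.array([.4768,-.1355]);a=np.radians(-95.8);ex=np.array([np.cos(a),np.sin(a)]);ey=np.array([-ex[1],ex[0]])
im,d,p,P=cloud("wrist4");x,y,z=P[...,0],P[...,1],P[...,2];b,g,r=[im[...,i].astype(int) for i in range(3)]
bx=(P[...,:2]-bo)@ex;by=(P[...,:2]-bo)@ey
m=(bx>-.18)&(bx<-.11)&(abs(by)<.02)&(z>.07)&(z<.1)&(abs(r-b)<40)
l=cv2.fitLine(np.c_[bx[m],by[m]].astype(np.float32),cv2.DIST_HUBER,0,.01,.01).ravel();print("foot",m.sum(),l,"ends",bx[m].min(),bx[m].max(),"top z",np.percentile(z[m],[50,95]),"by at ends",[l[3]+(t-l[2])*l[1]/l[0] for t in(-.175,-.12)])
m=(bx>-.18)&(bx<.04)&(abs(by)<.03)&(z>.09)&(z<.25)&(abs(r-b)<30)&(g>120);print("collar z",np.percentile(z[m],50))
m=(bx<-.09)&(bx>-.141)&(abs(by)<.021)&(z>.003)&(z<.04)&(abs(r-b)<35);A=np.c_[bx[m],np.ones(m.sum())];print("tray fit",np.linalg.lstsq(A,z[m],rcond=None)[0])
E
```

```text
foot 694 [ 0.9999467  -0.01032265 -0.14512268 -0.00375616] ends -0.17822374197156324 -0.1164064717557616 top z [0.08868422 0.09114561] by at ends [np.float32(-0.0034477345), np.float32(-0.0040155104)]
collar z 0.1898841068962361
tray fit [-0.14469141  0.00639841]
```

```bash
python3 -m jog '[[-0.001,-0.05,0,0,0,0,0],[-0.001,-0.05,0.025,0,0,0,0],[-0.001,-0.05,0.042,0,0,0,0],[-0.001,-0.05,0.042,0,0,0,0],[-0.001,-0.05,0.042,0,0,0,0]]' >/dev/null; python3 st.py; python3 -m jog '[[0,0,0.001,0,0,0,0],[0,0,0.002,0,0,0,0],[0,0,0.002,0,0,0,0]]'>/dev/null; python3 st.py;  python3 -m jog '[[0,0,0.001,0,0,0,0],[0,0,0.001,0,0,0,0]]'>/dev/null; python3 st.py
```

```text
t 7.45 pos [ 0.4901 -0.0107  0.1685] yaw 3.0413 z [-4.e-04 -1.e-04 -1.e+00] F [ 0.09 -0.83 -1.03] open 0.177 grip 59.4 q [-0.26  0.06  1.88 -0.    1.21 -1.73]
t 7.825 pos [ 0.4898 -0.0114  0.1663] yaw 3.0398 z [-6.e-04 -1.e-04 -1.e+00] F [-1.    0.39 -1.09] open 0.183 grip 59.4 q [-0.27  0.06  1.88 -0.    1.2  -1.73]
t 8.075 pos [ 0.4896 -0.0114  0.165 ] yaw 3.0397 z [-1.1e-03  1.0e-04 -1.0e+00] F [ 0.52 -0.18 -1.06] open 0.182 grip 59.4 q [-0.27  0.06  1.88 -0.    1.2  -1.73]
```

```bash
cat > ck.py <<'E'
# exit 1 if vertical force above limit or horizontal force above 6 N
import sys
from h import *
o=get_obs();F=o["wrist_force"];print("t",round(o["time_s"],3),"z",o["eef_pos"].round(4),"F",F.round(1))
sys.exit(int(F[2]+1.0>float(sys.argv[1]) or np.hypot(F[0],F[1])>6))
E
J="python3 -m jog"; $J '[[0,0,0.0007,0,0,0,0],[0,0,0.0007,0,0,0,0]]' >/dev/null; python3 ck.py 2.5 && $J '[[0,0,0.0007,0,0,0,0],[0,0,0.0007,0,0,0,0]]' >/dev/null; python3 ck.py 2.5 && $J '[[0,0,0.0007,0,0,0,0],[0,0,0.0007,0,0,0,0]]' >/dev/null; python3 ck.py 2.5 && $J '[[0,0,0.0007,0,0,0,0],[0,0,0.0007,0,0,0,0]]' >/dev/null; python3 ck.py 2.5 && $J '[[0,0,0.0007,0,0,0,0],[0,0,0.0007,0,0,0,0]]' >/dev/null; python3 ck.py 2.5
```

```text
t 8.325 z [ 0.4896 -0.0114  0.1643] F [-0.4 -0.5 -2. ]
t 8.575 z [ 0.4896 -0.0114  0.1636] F [ 0.  -0.2 -0.9]
t 8.825 z [ 0.4897 -0.0114  0.1629] F [-0.2  0.4 -0.7]
t 9.075 z [ 0.4896 -0.0114  0.1622] F [ 0.2 -0.6 -1.2]
t 9.325 z [ 0.4896 -0.0114  0.1615] F [ 0.1  1.4 -0.7]
```

```bash
J="python3 -m jog"; R='[[0,0,0.0006,0,0,0,0],[0,0,0.0006,0,0,0,0]]'; $J '[[0,0,0.0006,0,0,0,0],[0,0,0.0006,0,0,0,0]]' >/dev/null; python3 ck.py 2.5 && $J '[[0,0,0.0006,0,0,0,0],[0,0,0.0006,0,0,0,0]]' >/dev/null; python3 ck.py 2.5 && $J '[[0,0,0.0006,0,0,0,0],[0,0,0.0006,0,0,0,0]]' >/dev/null; python3 ck.py 2.5 && $J '[[0,0,0.0006,0,0,0,0],[0,0,0.0006,0,0,0,0]]' >/dev/null; python3 ck.py 2.5 && $J '[[0,0,0.0006,0,0,0,0],[0,0,0.0006,0,0,0,0]]' >/dev/null; python3 ck.py 2.5
```

```text
t 9.575 z [ 0.4897 -0.0114  0.161 ] F [-0.   0.1 -0.8]
t 9.825 z [ 0.4899 -0.0114  0.1607] F [0.7 0.5 1. ]
t 10.075 z [ 0.4902 -0.0114  0.1605] F [-1.   1.4  6.1]
t 10.075 z [ 0.4902 -0.0114  0.1605] F [-1.   1.4  6.1]
t 10.075 z [ 0.4902 -0.0114  0.1605] F [-1.   1.4  6.1]
```

```bash
python3 -m jog '[[0,0,-0.004,0,0,0,0],[0,-0.03,-0.004,0,0,0,0],[0,-0.065,-0.003,0,0,0,0],[0,-0.1,-0.001,0,0,0,0],[0,-0.1,-0.001,0,0,0,0],[0,-0.1,-0.001,0,0,0,0]]' >/dev/null;  python3 st.py
python3 - <<'E'
from m1 import *
bo=np.array([.4768,-.1355]);a=np.radians(-95.8);ex=np.array([np.cos(a),np.sin(a)]);ey=np.array([-ex[1],ex[0]])
o=get_obs();q=o["eef_pos"][:2]-bo;print("bins x of tip",q@ex+.055,"y",q@ey)
im,d,p=cam("wrist");im2,_,_=cam("top")
cv2.imwrite("pics/w5.png",np.hstack([cv2.resize(im2[140:240,220:340],(400,333)),cv2.resize(im[:300,100:400],(400,400))[:333]]))
E
```

```text
t 10.825 pos [ 0.4793 -0.1105  0.1605] yaw 3.0392 z [-1.6e-03  7.0e-04 -1.0e+00] F [ 0.77 -0.03 -1.4 ] open 0.182 grip 59.5 q [-0.47  0.07  1.88 -0.    1.19 -1.94]
bins x of tip 0.029896640277756226 y -8.324540201403753e-05
```

View pics/w5.png

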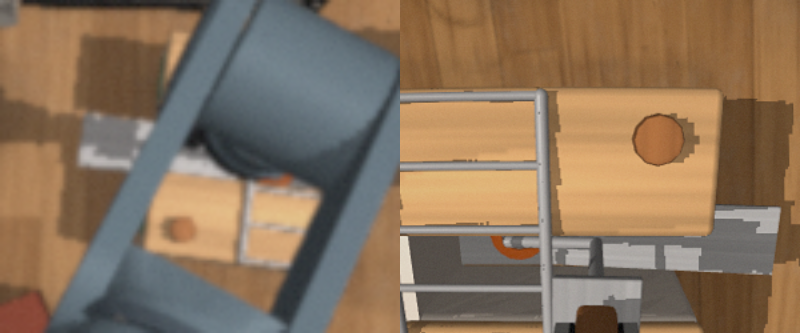

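The right half shows the tip at about (508,243), inside the orange ring whose arc spans (491-540, 245-260). I shift it 2 mm forward and lower it in steps.

```bash
J="python3 -m jog"; $J '[[0,0.002,0.003,0,0,0,0],[0,0.002,0.005,0,0,0,0],[0,0.002,0.006,0,0,0,0],[0,0.002,0.006,0,0,0,0]]' >/dev/null; python3 ck.py 2.5 && $J '[[0,0,0.001,0,0,0,0],[0,0,0.001,0,0,0,0]]' >/dev/null; python3 ck.py 2.5 && $J '[[0,0,0.001,0,0,0,0],[0,0,0.001,0,0,0,0]]' >/dev/null; python3 ck.py 2.5 && $J '[[0,0,0.0006,0,0,0,0],[0,0,0.0006,0,0,0,0]]' >/dev/null; python3 ck.py 2.5 && $J '[[0,0,0.0006,0,0,0,0],[0,0,0.0006,0,0,0,0]]' >/dev/null; python3 ck.py 2.5 && $J '[[0,0,0.0006,0,0,0,0],[0,0,0.0006,0,0,0,0]]' >/dev/null; python3 ck.py 2.5 && $J '[[0,0,0.0006,0,0,0,0],[0,0,0.0006,0,0,0,0]]' >/dev/null; python3 ck.py 2.5
```

```text
t 11.425 z [ 0.4797 -0.1088  0.1547] F [-0.3  0.8 -1.3]
t 11.675 z [ 0.4797 -0.1089  0.1537] F [-0.1  0.7 -1.5]
t 11.925 z [ 0.4797 -0.1089  0.1527] F [-0.8 -0.1 -1.4]
t 12.175 z [ 0.4797 -0.1089  0.1521] F [ 1.   0.1 -1. ]
t 12.425 z [ 0.4797 -0.1089  0.1515] F [-0.5 -0.4 -1.6]
t 12.675 z [ 0.4798 -0.1089  0.1512] F [0.2 0.7 0.9]
t 12.925 z [ 0.4801 -0.1089  0.1509] F [-0.8  1.2  5. ]
```

```bash
J="python3 -m jog"; $J '[[0,0,-0.0006,0,0,0,0],[0,0.006,-0.0006,0,0,0,0],[0,0.013,-0.0006,0,0,0,0],[0,0.020,-0.0006,0,0,0,0],[0,0.020,-0.0006,0,0,0,0]]'; python3 ck.py 8 && $J '[[0,0.007,0,0,0,0,0],[0,0.014,-0.0008,0,0,0,0],[0,0.021,-0.0018,0,0,0,0],[0,0.021,-0.0018,0,0,0,0]]'; python3 ck.py 8
```

```text
time_s: 13.55
eef_pos: [0.4819, -0.0878, 0.1511]
eef_rot: [-0.0, 0.051, 0.999, 0.001]
wrist_force: [-0.5, 1.7, 4.6]
opening: 0.18
grasp_force: 60.3
t 13.55 z [ 0.4819 -0.0878  0.1511] F [-0.5  1.7  4.6]
time_s: 14.05
eef_pos: [0.4839, -0.067, 0.1529]
eef_rot: [-0.001, 0.051, 0.999, 0.001]
wrist_force: [-1.0, 1.8, 3.7]
opening: 0.178
grasp_force: 60.2
t 14.05 z [ 0.4839 -0.067   0.1529] F [-1.   1.8  3.7]
```

```bash
J="python3 -m jog"; $J '[[0,0.007,-0.0011,0,0,0,0],[0,0.014,-0.0021,0,0,0,0],[0,0.021,-0.0031,0,0,0,0],[0,0.021,-0.0031,0,0,0,0]]'>/dev/null; python3 ck.py 8 && $J '[[0,0.007,-0.001,0,0,0,0],[0,0.014,-0.002,0,0,0,0],[0,0.021,-0.003,0,0,0,0],[0,0.021,-0.003,0,0,0,0]]'>/dev/null; python3 ck.py 8 ; python3 - <<'E'
from m1 import *
im,d,p=cam("wrist")
cv2.imwrite("pics/w6.png",cv2.resize(im[:300,60:430],(740,600)))
E
```

```text
t 14.55 z [ 0.4861 -0.0463  0.156 ] F [-0.2  1.   0.8]
t 15.05 z [ 0.4882 -0.0256  0.1589] F [0.1 0.6 0.1]
```

View pics/w6.png

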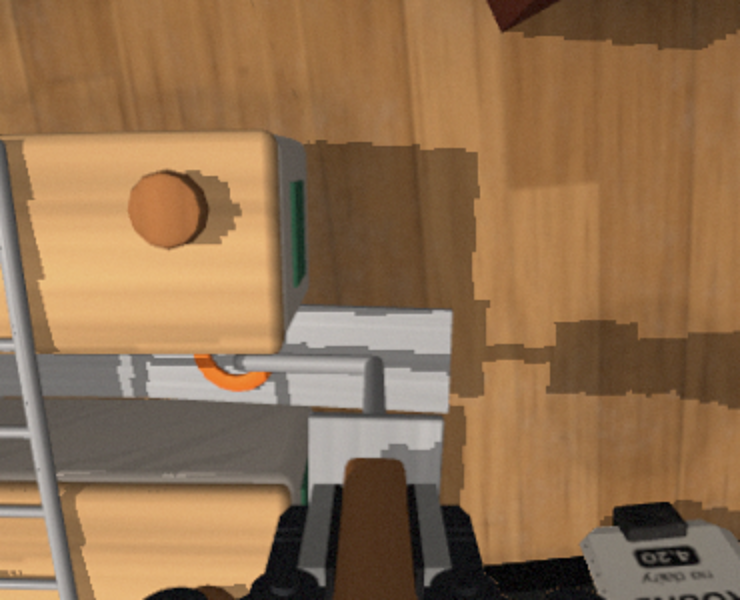

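The ring at (230,360) follows the tip with light contact. I keep drawing at slope ≈0.135.

```bash
J="python3 -m jog"; $J '[[0,0.007,-0.0008,0,0,0,0],[0,0.014,-0.0017,0,0,0,0],[0,0.021,-0.0026,0,0,0,0],[0,0.021,-0.0026,0,0,0,0]]'>/dev/null; python3 ck.py 8 && $J '[[0,0.007,-0.0009,0,0,0,0],[0,0.014,-0.0019,0,0,0,0],[0,0.021,-0.0028,0,0,0,0],[0,0.021,-0.0028,0,0,0,0]]'>/dev/null; python3 ck.py 8 && $J '[[0,0.007,-0.0009,0,0,0,0],[0,0.014,-0.0019,0,0,0,0],[0,0.022,-0.0029,0,0,0,0],[0,0.022,-0.0029,0,0,0,0]]'>/dev/null; python3 ck.py 8; python3 - <<'E'
from m1 import *
bo=np.array([.4768,-.1355]);a=np.radians(-95.8);ex=np.array([np.cos(a),np.sin(a)]);ey=np.array([-ex[1],ex[0]])
o=get_obs();print("tip bins x",(o["eef_pos"][:2]-bo)@ex+.055)
im,d,p=cam("wrist");np.savez("wrist7.npz",im=im,d=d,**{k:np.array(v) for k,v in p.items()});im,d,p,P=cloud("wrist7")
hsv=cv2.cvtColor(im,cv2.COLOR_BGR2HSV);vv,uu=np.mgrid[0:384,0:512]
m=(hsv[...,0]<14)&(hsv[...,1]>170)&(hsv[...,2]>150);X=onz(p,np.c_[uu[m],vv[m]],.0255)
b=np.c_[(X[:,:2]-bo)@ex,(X[:,:2]-bo)@ey];k=(b[:,0]>-.15)&(b[:,0]<-.05)&(abs(b[:,1])<.03);print(k.sum(),b[k].min(0),b[k].max(0))
E
```

```text
t 15.6 z [ 0.4905 -0.0046  0.1618] F [0.2 1.2 2.8]
t 16.1 z [0.4927 0.0165 0.1647] F [0.1 2.5 3.7]
t 16.6 z [0.495  0.0386 0.1677] F [-1.2  1.5  5.2]
tip bins x -0.12003270336520602
224 [-0.13039701 -0.02153429] [-0.09423078  0.01620984]
```

```bash
J="python3 -m jog"; $J '[[0,0,-0.0008,0,0,0,0],[0,-0.006,-0.0005,0,0,0,0],[0,-0.006,-0.006,0,0,0,0],[0,-0.006,-0.025,0,0,0,0],[0,-0.006,-0.045,0,0,0,0],[0,-0.006,-0.045,0,0,0,0]]'>/dev/null; python3 st.py .4686 .2138 .212 3.3218; python3 - <<'E'
from m1 import *
bo=np.array([.4768,-.1355]);a=np.radians(-95.8);ex=np.array([np.cos(a),np.sin(a)]);ey=np.array([-ex[1],ex[0]])
im,d,p=cam("wrist");np.savez("wrist8.npz",im=im,d=d,**{k:np.array(v) for k,v in p.items()});im,d,p,P=cloud("wrist8")
hsv=cv2.cvtColor(im,cv2.COLOR_BGR2HSV);vv,uu=np.mgrid[0:384,0:512]
m=(hsv[...,0]<14)&(hsv[...,1]>170)&(hsv[...,2]>150);X=onz(p,np.c_[uu[m],vv[m]],.0255)
b=np.c_[(X[:,:2]-bo)@ex,(X[:,:2]-bo)@ey];k=(b[:,0]>-.15)&(b[:,0]<-.05)&(abs(b[:,1])<.03);print(k.sum(),b[k].min(0),b[k].max(0),cv2.minEnclosingCircle(b[k].astype(np.float32)))
q=P[m][k];A=np.c_[b[k],np.ones(k.sum())];print("ring top plane",np.linalg.lstsq(A,q[:,2],rcond=None)[0])
E
```

```text
t 17.4 pos [0.4952 0.031  0.2137] yaw 3.0395 z [ 2.4e-03 -5.0e-04 -1.0e+00] F [ 0.91  0.61 -0.8 ] open 0.178 grip 59.5 q [-0.18  0.02  1.82 -0.    1.3  -1.65]
shift [0.0451 0.1791 0.0016] turn [-0.0006  0.0024 -0.2823]
198 [-0.13046733 -0.02233694] [-0.0961528   0.01403267] ((-0.11293337494134903, -0.003504429943859577), 0.019638529047369957)
ring top plane [nan nan nan]
```

The ring lies at (-113, -3) mm in the tubs' frame, clear of them. Now I take the hook back.

```bash
J="python3 -m jog"; $J '[[0.015,0.05,0.002,0,0.002,-0.1,0],[0.03,0.1,0.002,0,0.002,-0.2,0],[0.04,0.15,0.002,0,0.002,-0.282,0],[0.045,0.179,0.002,0,0.002,-0.282,0],[0.045,0.179,0.01,0,0.002,-0.282,0],[0.045,0.179,0.014,0,0.002,-0.282,0],[0.045,0.179,0.014,0,0.002,-0.282,0],[0.045,0.179,0.014,0,0.002,-0.282,0]]'>/dev/null; python3 st.py .5373 .2255 .1985 3.3218; python3 - <<'E'
from m1 import *
im,d,p=cam("wrist");np.savez("wrist9.npz",im=im,d=d,**{k:np.array(v) for k,v in p.items()})
cv2.imwrite("pics/w9.png",cv2.resize(im,(800,600)))
E
```

```text
t 18.45 pos [0.4678 0.2131 0.1982] yaw -2.9629 z [-2.9e-03 -2.0e-04 -1.0e+00] F [-0.09 -0.52 -0.92] open 0.179 grip 59.5 q [ 0.2   0.08  1.79  0.    1.27 -1.55]
shift [-0.0706 -0.0002 -0.0005] turn [ 0.0004 -0.0029 -0.0015]
```

View pics/w9.png

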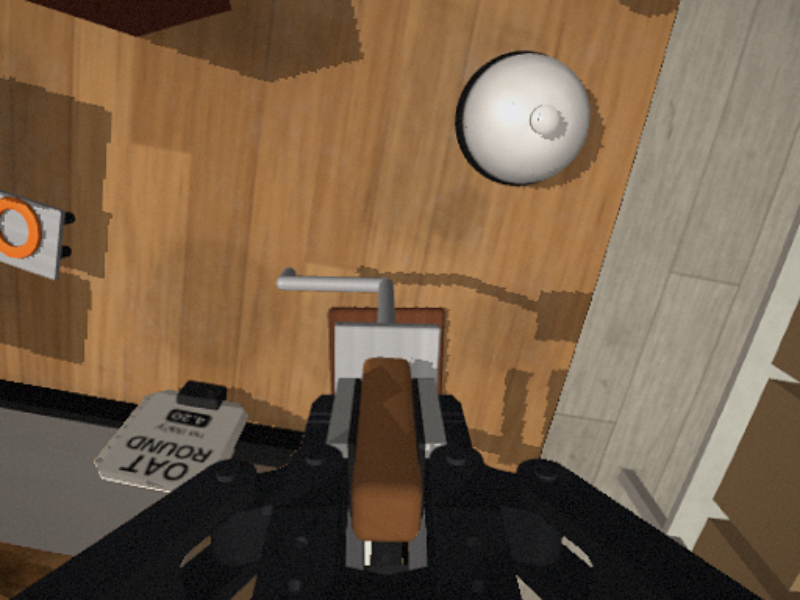

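The wrist picture shows the hook hanging squarely in the fingers, foot (385,285)-(285,280), collar behind it, and the ring on the tray front at (20,228). Now I enter the rest.

```bash
J="python3 -m jog"; $J '[[-0.02,0,0,0,-0.003,-0.001,0],[-0.04,0,0,0,-0.003,-0.001,0],[-0.06,0,0,0,-0.003,-0.001,0],[-0.0705,0,0,0,-0.003,-0.001,0],[-0.0705,0,0,0,-0.003,-0.001,0],[-0.0705,0,0,0,-0.003,-0.001,0]]'>/dev/null; python3 st.py .537 .2253 .1985 3.3218; python3 ck.py 4 && $J '[[0,0,0.006,0,0,0,0],[0,0,0.010,0,0,0,0],[0,0,0.012,0,0,0,0],[0,0,0.012,0,0,0,0]]' >/dev/null; python3 ck.py 4 && $J '[[0,0,0.001,0,0,0,0],[0,0,0.001,0,0,0,0]]'>/dev/null; python3 ck.py 4
```

```text
t 19.25 pos [0.5362 0.2265 0.1979] yaw -2.9604 z [-7.e-04  4.e-04 -1.e+00] F [-0.27 -0.03 -0.24] open 0.177 grip 59.5 q [ 0.2   0.23  1.62  0.    1.29 -1.56]
shift [-0.0005 -0.0013 -0.0006] turn [ 0.0005 -0.0006  0.001 ]
t 19.25 z [0.5362 0.2265 0.1979] F [-0.3 -0.  -0.2]
t 19.75 z [0.5368 0.2267 0.1859] F [-0.1  0.2 -1.3]
t 20.0 z [0.537  0.2267 0.1856] F [-2.9 -0.5  3.8]
```

```bash
J="python3 -m jog"; $J '[[0,0,0,0,0,0,0.4],[0,0,0,0,0,0,0.6],[0,0,0,0,0,0,0.6],[0,0,0,0,0,0,0.6],[0,0,-0.03,0,0,0,0.6],[0,0,-0.07,0,0,0,0.6],[0,0,-0.1,0,0,0,0.6],[0.05,0,-0.12,0,0,0,0.6],[0.1,-0.02,-0.13,0,0,0,0.6],[0.1,-0.02,-0.13,0,0,0,0.6]]'>/dev/null; python3 st.py; python3 - <<'E'
from m1 import *
im,d,p=cam("wrist");np.savez("wrist10.npz",im=im,d=d,**{k:np.array(v) for k,v in p.items()})
im,d,p,P=cloud("wrist10");x,y,z=P[...,0],P[...,1],P[...,2];b,g,r=[im[...,i].astype(int) for i in range(3)]
box=lambda x0,x1,y0,y1,z0,z1:(x>x0)&(x<x1)&(y>y0)&(y<y1)&(z>z0)&(z<z1)
for nm,m in(("handle",box(.5,.58,.19,.26,.228,.245)&(r-b>50)),("foot",box(.5,.59,.14,.215,.05,.075)&(abs(r-b)<40))):
    q=P[m];print(nm,len(q),cv2.minAreaRect(q[:,:2].astype(np.float32)),np.median(q[:,2]))
cv2.imwrite("pics/w10.png",cv2.resize(im,(800,600)))
E
```

```text
t 21.25 pos [0.4402 0.1882 0.3162] yaw -2.9607 z [ 2.2e-03  6.0e-04 -1.0e+00] F [ 0.62  0.39 -0.31] open 0.598 grip 0.0 q [ 0.16 -0.1   1.73  0.    1.51 -1.6 ]
handle 364 ((0.5356902480125427, 0.22585244476795197), (0.016246596351265907, 0.015908133238554), 10.547014236450195) 0.23517035647031415
foot 235 ((0.5416877269744873, 0.19167697429656982), (0.00798418652266264, 0.04737578332424164), 8.011014938354492) 0.06390435210448203
```

View pics/w10.png

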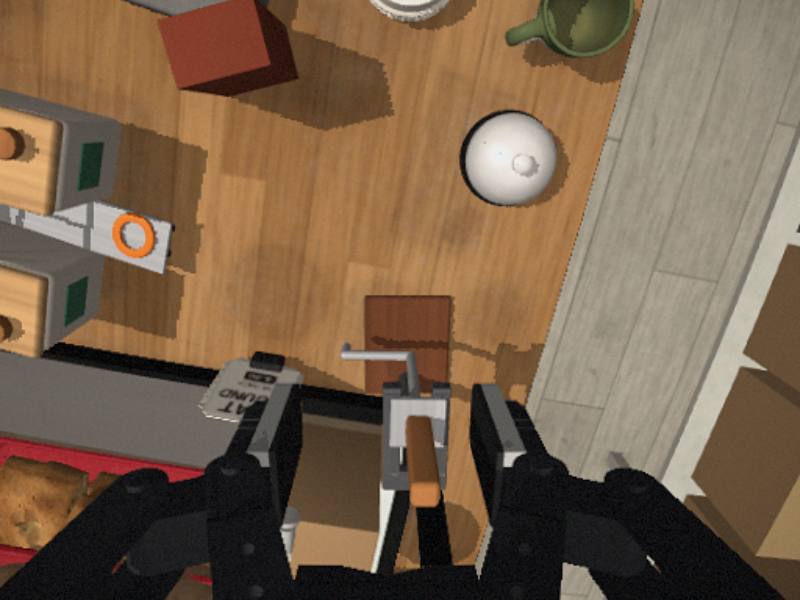

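The hook hangs back on its rest: handle (422,460), foot (345-410,353), heights as at the start. The ring lies flat on the tray front at (133,235), clear of the tubs, and the bell hasn't moved. I hand the job in.

```bash
python3 -c "
from bench import workorder
print(workorder.hand_in())"
```

```text
the job is handed in; nothing more can be done
None
```

The job is handed in at about 21 s: the ring lies flat on the tray about 13 mm clear of the tubs, and the hook is back on its rest. Every tray force reading was about 7 N or less, the fingers never touched the ring, and neither the jam jar nor the bell was touched.

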